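# Return the reagent bottle through the one-way flap of the returns box

## Task

Return the blue-capped reagent bottle to the chemical returns box: swing the box's front tailgate open and lower it gently all the way down, without letting it drop. Then put the bottle in over the lowered tailgate and push it upright along the lane, through the sprung orange flap, far enough for the flap to swing fully shut behind it. Leave the tailgate down and the glassware and timer around it undisturbed.

Things in the scene. Friction and masses are not known exactly. Their poses are not given: they have to be found in the camera images.
- returns_box: Fixed chemical returns box: grey drip tray, clear walls, 242 x 106 x 125 mm. Origin on the bench under the lane's centre line, 4 mm before the shut orange flap. +x runs along the lane, inwards from the mouth; +y is left looking inwards; z up. Deck 30 mm above the bench, x = -50 to 188 mm, ended by the locked rear door. Lane walls at y = -37 and +37 mm; beyond the flap the left one is at +51 mm.
- lane_mouth (a point): Middle of the lane's mouth, on the deck (x = -30 mm in the box's frame). Lane 74 mm wide here; flared lead-in plates reach out to x = -47 mm.
- slot_start (a point): Mouth end of the slot in the clear 3 mm cover over the lane, at the cover's top, 125 mm above the bench. The slot is 52 mm wide, centred, open at the mouth and runs to the rear door (x = -30 to 188 mm): the bottle's neck runs in it while its cap stays above the cover, where it can be held all the way. The bottle's body cannot pass up or down through the slot, only in by the mouth.
- tailgate_hinge (a point): Middle of the tailgate's hinge line (x = -50 mm, 31.5 mm above the bench in the box's frame); the line is parallel to the box's y axis.
- tailgate (a joint): Tailgate angle, rad. 0: shut, leaning 0.14 rad inwards past upright against its stop, resting there by its weight. It opens outwards and down (towards the box's -x): upright at 0.14, fully down and level on its stop at 1.71. Unsprung, hardly damped, 0.16 kg: past upright it falls if let go.
- tailgate_bar (a point): Middle of the round yellow bar of the tailgate's bail handle: 9 mm thick, 60 mm free between its bent legs, parallel to the hinge. 128 mm from the hinge along the panel, 6 mm to the panel's inner side; 38 mm beyond the panel's end, the gap is free for a finger. Shut: 157 mm above the bench; fully down: 37 mm above it, x = -178 mm in the box's frame.
- landing (a point): Middle of the tailgate panel's inner face, 46 mm from the hinge. Panel 76 mm wide, 5 mm thick, from 3 to 89 mm from the hinge. When down, this face is a level landing 31.5 mm above the bench (1.5 mm above the deck), on which the bottle can stand.
- gate_flap (a joint): Angle of the orange one-way flap, rad. 0: shut across the lane on its stop, which it cannot pass outwards; grows to 1.5 as it swings inwards (box's +x) to the left wall. A torsion spring shuts it (0.045 N m shut, 0.12 wide open).
- flap_pin (a point): Foot of the orange flap's upright pin, on the deck (x = 4, y = 44 mm in the box's frame). The flap reaches 72 mm from the pin and stands 8 to 84 mm above the deck, below the cover.
- store (a point): Point on the deck in the middle of the store behind the flap, x = 125 mm in the box's frame, a good final place for the bottle's underside. The flap can swing fully shut freely once the bottle's axis is past about x = 105 mm; at 156 mm the bottle meets the rear door.
- bottle: Glass reagent bottle with blue screw cap, upright and loose on the bench; 131 mm high, about 0.3 kg. Origin at the centre of its underside, z up. Body 64 mm across up to 82 mm, then a neck of about 38 mm, then the cap, 48 mm across, from 107 to 130 mm, which does not turn and can be gripped from above.
- beaker: Empty glass beaker, about 75 mm wide and 82 mm high, a bystander; origin at the centre of its underside.
- cylinder: Slim measuring cylinder with a blue foot, 184 mm high, a bystander; origin at the centre of its underside.
- timer: Black wind-up bench timer, 64 mm wide and 47 mm high, a bystander; origin at the centre of its underside.
Mind the look-alikes: they are no part of the job. What is shaped like the bottle but purple, red or yellow is not meant.

How it is judged:
By the outcome, as a careful person would: the job done as asked, in the order asked, and still so for the second after the job is handed in, with the robot touching nothing.
It also fails if it takes over 59 s, if anything falls off the work surface, if the arm or the gripper's body presses on something with over 40 N, if the wrist force passes 120 N, or if a joint passes its speed limit or range.

## Robot

A 7-joint arm with a two-finger parallel gripper is mounted at the origin on a cart in front of the work surface, level with it; the furniture and walls round the work are solid. World frame = base frame: x ahead of the robot, y to its left, z up, the work surface at z = 0. Lengths are in m, angles in degrees, forces in N, time in s.
With the tool pointing down it reaches from about 0.425 to 1.025 m from the base axis. Payload 3.6 kg.
Tool frame: the origin (TCP) lies midway between the tips of the shut fingers; the grasp point (between the pads) lies 19 mm behind it; z points along the fingers, y is the line along which they close (so a half turn about z gives the same grasp; the last joint's range is limited). The gripper opens to 85 mm and grips with 20 to 120 N. Pads are 22 mm wide; open, the fingers measure 114 mm over their backs; the gripper's body (76 mm by 85 mm) begins 54 mm behind the grasp point. The pads swing forward as they close: fully open they stand 13 mm farther back than shut.
Start: joints at [66.606, 33.873, 2.773, 92.16, -1.908, 54.013, -1.931], TCP at [0.224, -0.689, 0.231] pointing down, gripper open.
Joint ranges: [-153.93, 153.93], [-27.13, 128.08], [-72.61, 78.16], [10.71, 143.7], [-87.88, 267.88], [4.46, 118.87], [-176.78, 176.78]. Speed limits (degrees/s): [147.25, 147.25, 180, 180, 180, 180, 180].

## Interface

Orientations are given as [roll, pitch, yaw] about the fixed x, y, z axes, in that order (R = Rz(yaw) Ry(pitch) Rx(roll)).
In Python, from plant import manip, imaging gives the robot as it stands.
- The arm moves only by the shell command python3 -m creep 'ROWS' [FORCE]. ROWS is JSON, one flat list of numbers, 7 for each row, row after row: the shift along the tool's x, y, z in cm, then the turn, a rotation vector about the tool's x, y, z in rad, then the opening, from -1 (shut) to 1 (fully open). In form: [tx, ty, tz, ax, ay, az, fingers, tx, ty, tz, ax, ay, az, fingers, ...]. A call has exactly 5 rows; each row shifts and turns the commanded pose from where the row before left it, along the tool's axes as they then stand; what a row does not reach is not made up. A row lasts 1/12 s, in which the tool goes at most 41.7 mm and 7.16 degrees, less where a joint would pass 70% of its speed; a pose out of reach is approached as far as the arm can. A call is refused whole if a number of a shift passes 4.17 or a number of a turn 0.125, either way. A call with a gripper value outside its range is refused whole. The fingers move at their own pace and stop on an object; FORCE is the grip in N (left out, the last holds). Time passes only in rows, so rows that do not move let the fingers close, or fill a call up. It gives the time, the measured TCP pose, the force, the opening and the grip force at its end, in the units of the state.
- manip.state(): the state, without advancing time (a new reading comes with each control period).
- imaging.get_image(name): name is "scene" or "top"; returns a dict with "color" (420x560x3 uint8, red, green, blue), "intrinsics" (3x3 intrinsics, pixels), "distortion" ([k1, k2, p1, p2, k3] as OpenCV has them; the pictures are not rectified), "R" (3x3) and "t" (3): a world point X has camera coordinates R X + t. Camera axes: x right, y down, z forward; pixel columns grow to the right and rows downward; lengths in m; the calibration is good to about 2 mm. A picture is of the moment at which its call begins. There is no depth.
- manip.hand_in(): hands the job in; it is judged then, once.
The state is a dict: "time": time; "joint_pos": joint angles; "joint_vel": joint speeds; "effort": joint torques, N m; "ee_pos": TCP position; "ee_rot": TCP orientation; "contact_force": force on the tool from outside, world axes, zero at the start; "moment": the same for the moment, N m; "finger_gap": finger opening in m; "finger_force": force on a finger pad.
Only numpy, scipy, OpenCV 4.12 (cv2) and the standard library are available. Lean on these libraries where they do the work, as an engineer would, in place of code of your own. Each camera call takes 0.05 s, during which the arm holds its last target. There are 200 camera calls.

## Working session

There is one attempt and no reset: what is moved stays moved. The work goes in short steps, Python scripts to look and compute and a shell command to move; the robot and the scene stay as the last step left them, time stands still between calls to the robot, and variables do not carry over. Pictures are saved under pics/ and viewed, at most 10 in all, crops included, and the job is handed in when it is done.

```bash
mkdir -p pics; ls
python3 - <<'E'
from plant import manip, imaging
import cv2
for n in("scene","top"):
    d=imaging.get_image(n); cv2.imwrite(f"pics/{n}0.png",d["color"][:,:,::-1])
    print(n,d["intrinsics"],d["distortion"],d["R"],d["t"])
print(manip.state())
E
```

```text
pics
scene [[536.41030513   0.         283.29396695]
 [  0.         536.41030513 200.48371244]
 [  0.           0.           1.        ]] [-0.14411397  0.          0.          0.          0.        ] [[ 0.67313934  0.73929154  0.01820592]
 [ 0.51514698 -0.45110414 -0.72878573]
 [-0.53057236  0.49995307 -0.68449975]] [-0.28608708 -0.2901123   1.99181025]
top [[387.07840234   0.         283.32534296]
 [  0.         387.07840234 206.18731092]
 [  0.           0.           1.        ]] [-0.05844661  0.          0.          0.          0.        ] [[-0.0173295  -0.99979762 -0.01021798]
 [-0.99800114  0.01791772 -0.06060269]
 [ 0.06077351  0.00914735 -0.99810967]] [-0.12360183  0.57540974  1.30979323]
{'time': 0.1, 'joint_pos': array([66.60607896, 33.9216458 ,  2.76887826, 92.22924066, -1.90674749,
       54.01366871, -1.93120016]), 'joint_vel': array([-0.00273224, -0.09171826,  0.05944341, -0.20786366,  0.01752431,
        0.03904048, -0.05941621]), 'effort': array([ 4.04098057e-03, -5.49997616e+01,  1.55338045e+00, -1.98824036e+01,
        9.74563096e-03,  3.88141139e-03, -2.00331527e-05]), 'ee_pos': array([ 0.22423632, -0.68865611,  0.23023984]), 'ee_rot': array([-1.79881840e+02,  8.32803908e-03,  1.80407003e+01]), 'contact_force': array([ 0.20637666,  1.03853089, -0.39108041]), 'moment': array([-0.00422911, -0.01666898,  0.00231804]), 'finger_force': 0.0, 'finger_gap': 0.0854351903364022}
```

View pics/scene0.png

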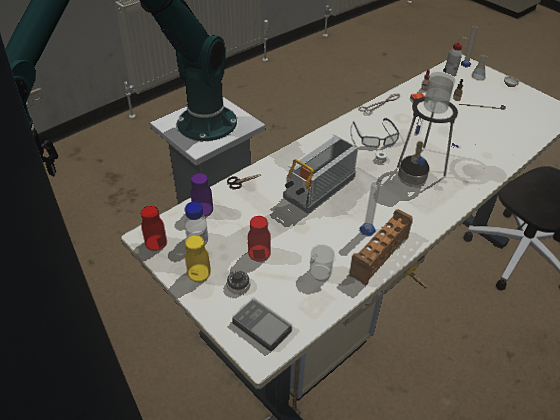

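View pics/top0.png

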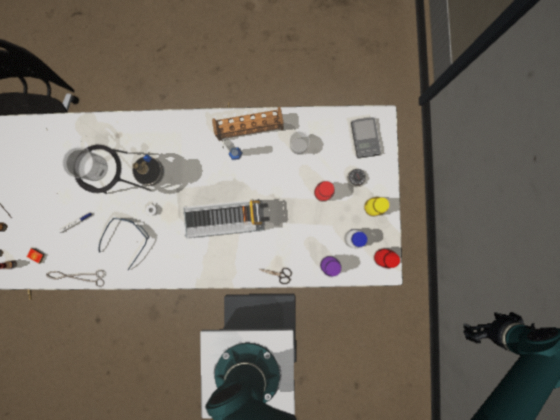

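The scene view shows a box at (320,172) and bottles: blue-capped clear at scene (195,225) / top (359,239), purple (202,195), red (152,228) and (259,238), and yellow (197,258). Only the first has a blue cap and a clear body, so it fits. I'll enlarge to confirm it and to read positions.

Run:
```python
import cv2,numpy as np
s=cv2.imread("pics/scene0.png");t=cv2.imread("pics/top0.png")
a=cv2.resize(s[130:270,140:370],None,fx=3.47,fy=3.47,interpolation=cv2.INTER_CUBIC)
cv2.imwrite("pics/c1.png",a)
b=cv2.resize(t[170:290,170:410],None,fx=3.33,fy=3.33,interpolation=cv2.INTER_CUBIC)
cv2.imwrite("pics/c2.png",b);print(a.shape,b.shape)
```

```text
(486, 798, 3) (400, 799, 3)
```

View pics/c1.png

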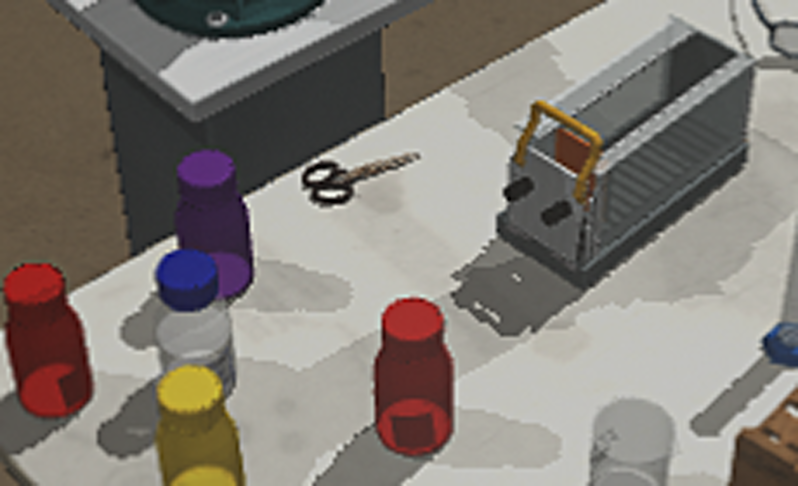

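View pics/c2.png

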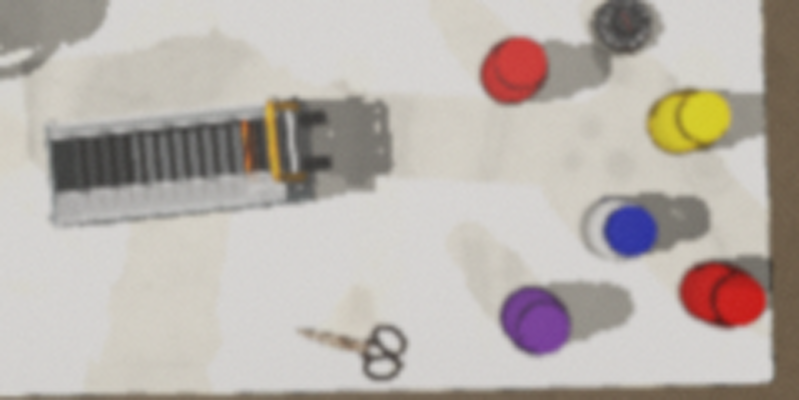

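The crop confirms the target: a clear bottle with a blue cap, at crop1 (187,280) / crop2 (631,230). The box mouth faces the bottles (image right), with the yellow bar at crop2 (273,104)-(283,178) and the flap at (246,122)-(251,168).

```bash
cat > h.py <<'E'
from plant import manip, imaging
import cv2,numpy as np
CAL={}
def calib(n):
    if n not in CAL:
        import os,pickle
        f=f"cal_{n}.pkl"
        if not os.path.exists(f):
            d=imaging.get_image(n); d.pop("color"); pickle.dump(d,open(f,"wb"))
        CAL[n]=pickle.load(open(f,"rb"))
    return CAL[n]
def ray(n,uv):
    c=calib(n);K=np.array(c["intrinsics"]);R=np.array(c["R"]);t=np.array(c["t"])
    p=cv2.undistortPoints(np.array([[uv]],float),K,np.array(c["distortion"]))[0,0]
    return -R.T@t, R.T@np.array([p[0],p[1],1])
def onz(n,uv,z):
    o,d=ray(n,uv); return o+d*(z-o[2])/d[2]
def proj(n,X):
    c=calib(n);r=cv2.Rodrigues(np.array(c["R"]))[0]
    return cv2.projectPoints(np.array(X,float).reshape(-1,3),r,np.array(c["t"]),np.array(c["intrinsics"]),np.array(c["distortion"]))[0][:,0]
c1=lambda u,v:(140+u/3.47-.36,130+v/3.47-.36)
c2=lambda u,v:(170+u/3.33-.35,170+v/3.33-.35)
E
python3 - <<'E'
from h import *
from scipy.optimize import least_squares
print("bottle top",onz("top",c2(631,230),.13),"scene",onz("scene",c1(187,268),.13))
for n,p,b in[("purple",c2(544,328),.13),("red",c2(738,300),.13),("yel",c2(706,117),.13),("red2",c2(521,64),.13)]:print(n,onz("top",p,b)[:2])
B=[("top",c2(274,105),(-26,-33,157)),("top",c2(283,176),(-26,33,157)),("top",c2(246,122),(4,-28,114)),("top",c2(251,168),(4,37,114)),
("scene",c1(537,103),(-26,33,157)),("scene",c1(598,143),(-26,-33,157))]
def X(p,b):
    x,y,a=p;b=np.array(b)/1e3;return np.array([x+np.cos(a)*b[0]-np.sin(a)*b[1],y+np.sin(a)*b[0]+np.cos(a)*b[1],b[2]])
for n,uv,b in B: print(n,b,onz(n,uv,b[2]/1e3))
f=lambda p:np.concatenate([proj(n,X(p,b))[0]-uv for n,uv,b in B])
r=least_squares(f,[.4,.0,1.6]);print(r.x,np.degrees(r.x[2]),r.fun.round(1))
for b in[(188,-37,125),(188,51,125),(192,-53,30),(192,53,30),(-50,53,30),(-30,-37,125),(188,-37,30)]:
    q=proj("top",X(r.x,b))[0];print(b,((q-170+.35)*3.33).round(),((proj("scene",X(r.x,b))[0]-[140,130]+.36)*3.47).round())
E
```

```text
bottle top [ 0.46031628 -0.36955602  0.13      ] scene [ 0.45833702 -0.36884765  0.13      ]
purple [ 0.37059437 -0.28582542]
red [ 0.39299786 -0.46831197]
yel [ 0.56511613 -0.44346811]
red2 [ 0.61833913 -0.27011403]
top (-26, -33, 157) [ 0.58173159 -0.03889999  0.157     ]
top (-26, 33, 157) [ 0.51616727 -0.046362    0.157     ]
top (4, -28, 114) [ 0.56917901 -0.00802426  0.114     ]
top (4, 37, 114) [ 0.5251692  -0.01230376  0.114     ]
scene (-26, 33, 157) [ 0.5132247  -0.03957983  0.157     ]
scene (-26, -33, 157) [ 0.58555007 -0.03749513  0.157     ]
[ 0.54931095 -0.01475111  1.63589532] 93.72989761060056 [-0.1 -0.7 -1.2 -0.6  0.3 -2.5  0.3  4.1  0.3  1.2 -0.6 -0.1]
(188, -37, 125) [ 53. 120.] [753.  65.]
(188, 51, 125) [ 59. 212.] [679.  24.]
(192, -53, 30) [ 72. 110.] [758. 151.]
(192, 53, 30) [ 79. 214.] [672. 101.]
(-50, 53, 30) [315. 194.] [499. 219.]
(-30, -37, 125) [281. 101.] [594. 176.]
(188, -37, 30) [ 77. 125.] [742. 145.]
```

Run:
```python
from h import *
from scipy.optimize import least_squares
B=[("top",c2(274,105),(-26,-33,157)),("top",c2(283,176),(-26,33,157)),("top",c2(246,122),(4,-28,114)),
("top",c2(50,127),(190,-39,125)),("top",c2(57,222),(190,53,125)),("scene",c1(752,66),(190,-39,125)),("scene",c1(672,18),(190,53,125)),
("scene",c1(537,103),(-26,33,157)),("scene",c1(598,143),(-26,-33,157)),("scene",c1(499,219),(-50,53,30)),("top",c2(312,200),(-50,53,30))]
def X(p,b):
    x,y,a=p;b=np.array(b)/1e3;return np.array([x+np.cos(a)*b[0]-np.sin(a)*b[1],y+np.sin(a)*b[0]+np.cos(a)*b[1],b[2]])
f=lambda p:np.concatenate([proj(n,X(p,b))[0]-uv for n,uv,b in B])
r=least_squares(f,[.4,.0,1.6],loss="soft_l1");print(r.x,np.degrees(r.x[2]),r.fun.round(1))
for n,b in dict(bar=(-26,0,157),hinge=(-50,0,31),land=(-96,0,31),mouth=(-30,0,30),store=(125,0,30),bardown=(-178,0,37)).items():print(n,X(r.x,b).round(4))
```

```text
[ 0.54597869 -0.01405612  1.65620113] 94.8933348748668 [-0.6  0.2 -1.2  0.3 -0.1 -1.4 -0.3 -0.5  0.2 -0.  -0.2 -1.4  0.3  0.3
 -0.3  0.8 -1.  -0.8 -0.6 -0.2  1.  -1.1]
bar [ 0.5482 -0.04    0.157 ]
hinge [ 0.5502 -0.0639  0.031 ]
land [ 0.5542 -0.1097  0.031 ]
mouth [ 0.5485 -0.0439  0.03  ]
store [0.5353 0.1105 0.03  ]
bardown [ 0.5612 -0.1914  0.037 ]
```

```bash
cat > go.py <<'E'
import sys
from h import *
from scipy.spatial.transform import Rotation as R
def st():
    s=manip.state();print("t%.1f pos %s rot %s F %s gap %.4f ff %.1f"%(s["time"],s["ee_pos"].round(4),s["ee_rot"].round(1),s["contact_force"].round(1),s["finger_gap"],s["finger_force"]));return s
a=[float(v) for v in sys.argv[1:]]
s=st()
if a:
    T=R.from_euler("xyz",s["ee_rot"],degrees=True); print("d tool cm",(T.inv().apply(np.array(a[:3])-s["ee_pos"])*100).round(2))
    if len(a)>3: print("rotvec",(T.inv()*R.from_euler("xyz",a[3:],degrees=True)).as_rotvec().round(3))
E
python3 -m creep '[0,0,0,0,0,0.115,-0.2, 0,0,0,0,0,0.115,-0.2, 1.85,-3.05,0,0,0,0,-0.2, 1.85,-3.05,0,0,0,0,-0.2, 1.85,-3.05,0,0,0,0,-0.2]' 20
python3 -m creep '[1.85,-3.05,0,0,0,0,-0.2, 1.85,-3.05,0,0,0,0,-0.2, 1.85,-3.05,0,0,0,0,-0.2, 1.85,-3.05,0,0,0,0,-0.2, 1.85,-3.05,0,0,0,0,-0.2]'
python3 -m creep '[1.85,-3.05,0,0,0,0,-0.2, 1.85,-3.05,0,0,0,0,-0.2, 1.85,-3.05,0,0,0,0,-0.2, 1.85,-3.05,0,0,0,0,-0.2, 1.85,-3.05,0,0,0,0,-0.2]'
python3 -m creep '[1.85,-3.05,0,0,0,0,-0.2, 1.85,-3.05,0,0,0,0,-0.2, 1.85,-3.05,0,0,0,0,-0.2, 1.85,-3.05,0,0,0,0,-0.2, 1.85,-3.05,0,0,0,0,-0.2]'
python3 go.py .548 -.04 .138 180 0 4.9
```

```text
time: 0.62
ee_pos: [0.2719, -0.5926, 0.2308]
ee_rot: [-180.0, 0.0, 4.8]
contact_force: [0.9, 0.5, 0.5]
finger_gap: 0.0338
finger_force: 0.0
time: 1.03
ee_pos: [0.3517, -0.432, 0.2313]
ee_rot: [-180.0, -0.0, 4.8]
contact_force: [0.0, -0.7, -0.3]
finger_gap: 0.0341
finger_force: 0.0
time: 1.45
ee_pos: [0.431, -0.2723, 0.2314]
ee_rot: [180.0, -0.0, 4.8]
contact_force: [-0.0, -0.1, -0.4]
finger_gap: 0.0339
finger_force: 0.0
time: 1.87
ee_pos: [0.5102, -0.1125, 0.2314]
ee_rot: [180.0, -0.0, 4.9]
contact_force: [0.9, -0.7, -0.1]
finger_gap: 0.0341
finger_force: 0.0
t1.9 pos [ 0.5102 -0.1125  0.2314] rot [180.   -0.    4.9] F [ 0.9 -0.7 -0.1] gap 0.0341 ff 0.0
d tool cm [ 4.38 -6.91  9.34]
rotvec [ 0.    -0.    -0.001]
```

```bash
python3 -m creep '[1.5,-2.3,0,0,0,0,-0.2, 1.5,-2.3,0,0,0,0,-0.2, 1.4,-2.2,2,0,0,0,-0.2, 0,0,2,0,0,0,-0.2, 0,0,2,0,0,0,-0.2]'
python3 -m creep '[0,0,2,0,0,0,-0.2, 0,0,1.3,0,0,0,-0.2, 0,0,0,0,0,0,-0.2, 0,0,0,0,0,0,-0.2, 0,0,0,0,0,0,-0.2]'
python3 - <<'E'
from h import *
for n,(a,b,c,d) in dict(scene=(150,250,250,380),top=(180,260,200,310)).items():
    im=imaging.get_image(n)["color"][a:b,c:d,::-1]; cv2.imwrite(f"pics/g_{n}.png",cv2.resize(im,(400,300)))
cv2.imwrite("pics/g.png",np.hstack([cv2.imread("pics/g_scene.png"),cv2.imread("pics/g_top.png")]))
E
```

```text
time: 2.28
ee_pos: [0.5493, -0.04, 0.171]
ee_rot: [-180.0, -0.1, 5.1]
contact_force: [0.2, -0.6, 0.6]
finger_gap: 0.0342
finger_force: 0.0
time: 2.7
ee_pos: [0.5485, -0.0428, 0.139]
ee_rot: [180.0, -0.1, 4.8]
contact_force: [0.1, -0.8, 0.0]
finger_gap: 0.0345
finger_force: 0.0
```

View pics/g.png

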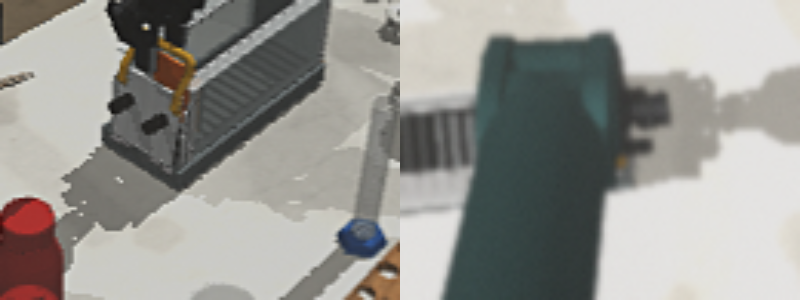

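The picture shows the fingers straddling the bar, with the outer finger in front of it at about (148,55). I'll close and check the gap.

```bash
python3 -m creep '[0,0,0,0,0,0,-0.5, 0,0,0,0,0,0,-0.7, 0,0,0,0,0,0,-0.85, 0,0,0,0,0,0,-1, 0,0,0,0,0,0,-1]' 20
python3 -m creep '[0,0,0,0,0,0,-1, 0,0,0,0,0,0,-1, 0,0,0,0,0,0,-1, 0,0,0,0,0,0,-1, 0,0,0,0,0,0,-1]' 20
python3 - <<'E'
import numpy as np
# arc in tool axes: ty = -dx_box, tz=-dz ; angle q
def p(q):
    a=q-.14 # outward from upright
    return np.array([-128*np.sin(a)+6*np.cos(a), 128*np.cos(a)+6*np.sin(a)])
q=np.linspace(0,1.71,36);P=np.array([p(x) for x in q]);D=-np.diff(P,axis=0)/10
print(D.round(2).tolist());print((31.5+P[::5,1]).round(1),(P[::5,0]-50).round(1))
E
```

```text
time: 3.22
ee_pos: [0.5482, -0.0425, 0.139]
ee_rot: [-180.0, -0.1, 4.9]
contact_force: [-0.2, 0.6, 5.7]
finger_gap: 0.008
finger_force: 19.7
time: 3.63
ee_pos: [0.5483, -0.0424, 0.139]
ee_rot: [-180.0, -0.1, 4.9]
contact_force: [-0.4, 0.8, 6.1]
finger_gap: 0.0081
finger_force: 19.7
[[0.62, -0.1], [0.62, -0.07], [0.62, -0.04], [0.63, -0.01], [0.63, 0.02], [0.62, 0.05], [0.62, 0.08], [0.62, 0.11], [0.61, 0.14], [0.6, 0.17], [0.59, 0.2], [0.58, 0.23], [0.57, 0.26], [0.56, 0.29], [0.54, 0.31], [0.53, 0.34], [0.51, 0.36], [0.49, 0.39], [0.47, 0.41], [0.45, 0.43], [0.43, 0.46], [0.41, 0.48], [0.38, 0.5], [0.36, 0.51], [0.33, 0.53], [0.31, 0.55], [0.28, 0.56], [0.25, 0.57], [0.22, 0.58], [0.19, 0.59], [0.17, 0.6], [0.14, 0.61], [0.11, 0.62], [0.08, 0.62], [0.05, 0.62]]
[157.4 159.4 153.9 141.  121.7  97.   68.4  37.6] [ -26.2  -57.4  -88.1 -116.5 -141.1 -160.2 -172.7 -178. ]
```

```bash
python3 -m creep '[0,0.62,-0.1,0,0,0,-1, 0,0.62,-0.07,0,0,0,-1, 0,0.62,-0.04,0,0,0,-1, 0,0.63,-0.01,0,0,0,-1, 0,0.63,0.02,0,0,0,-1]'
python3 -m creep '[0,0.62,0.05,0,0,0,-1, 0,0.62,0.08,0,0,0,-1, 0,0.62,0.11,0,0,0,-1, 0,0.61,0.14,0,0,0,-1, 0,0.6,0.17,0,0,0,-1]'
python3 -m creep '[0,0.59,0.2,0,0,0,-1, 0,0.58,0.23,0,0,0,-1, 0,0.57,0.26,0,0,0,-1, 0,0.56,0.29,0,0,0,-1, 0,0.54,0.31,0,0,0,-1]'
```

```text
time: 4.05
ee_pos: [0.5511, -0.0748, 0.1404]
ee_rot: [180.0, -0.1, 4.8]
contact_force: [2.0, 0.3, 0.9]
finger_gap: 0.0083
finger_force: 19.6
time: 4.47
ee_pos: [0.5536, -0.1049, 0.1346]
ee_rot: [180.0, -0.1, 4.9]
contact_force: [2.4, 1.8, -1.1]
finger_gap: 0.0084
finger_force: 19.4
time: 4.88
ee_pos: [0.556, -0.1329, 0.1216]
ee_rot: [-180.0, -0.1, 4.9]
contact_force: [4.4, 0.8, -2.8]
finger_gap: 0.0079
finger_force: 19.4
```

```bash
python3 -m creep '[0,0.53,0.34,0,0,0,-1, 0,0.51,0.36,0,0,0,-1, 0,0.49,0.39,0,0,0,-1, 0,0.47,0.41,0,0,0,-1, 0,0.45,0.43,0,0,0,-1]'
python3 -m creep '[0,0.43,0.46,0,0,0,-1, 0,0.41,0.48,0,0,0,-1, 0,0.38,0.5,0,0,0,-1, 0,0.36,0.51,0,0,0,-1, 0,0.33,0.53,0,0,0,-1]'
python3 -m creep '[0,0.31,0.55,0,0,0,-1, 0,0.28,0.56,0,0,0,-1, 0,0.25,0.57,0,0,0,-1, 0,0.22,0.58,0,0,0,-1, 0,0.19,0.59,0,0,0,-1]'
python3 -m creep '[0,0.17,0.5,0,0,0,-1, 0,0.14,0.5,0,0,0,-1, 0,0.1,0.4,0,0,0,-1, 0,0.1,0.4,0,0,0,-1, 0,0.05,0.4,0,0,0,-1]'
```

```text
time: 5.3
ee_pos: [0.5581, -0.1567, 0.1021]
ee_rot: [-180.0, -0.0, 4.9]
contact_force: [4.0, 2.3, -2.3]
finger_gap: 0.0077
finger_force: 19.4
time: 5.72
ee_pos: [0.5597, -0.1749, 0.0772]
ee_rot: [-179.9, -0.0, 4.9]
contact_force: [4.0, 4.9, -2.1]
finger_gap: 0.0078
finger_force: 19.5
time: 6.13
ee_pos: [0.5607, -0.1862, 0.0486]
ee_rot: [-179.8, -0.0, 5.0]
contact_force: [3.9, 6.6, -0.9]
finger_gap: 0.0082
finger_force: 19.5
time: 6.55
ee_pos: [0.561, -0.1896, 0.0265]
ee_rot: [-179.7, 0.0, 5.1]
contact_force: [3.8, 8.6, -0.8]
finger_gap: 0.0079
finger_force: 19.6
```

```bash
python3 -m creep '[0,-0.1,0.2,0,0,0,-1, 0,-0.05,0.2,0,0,0,-1, 0,0,0.2,0,0,0,-1, 0,0,0.1,0,0,0,-1, 0,0,0.1,0,0,0,-1]'
python3 -m creep '[0,0,0.05,0,0,0,-1, 0,0,0.05,0,0,0,-1, 0,0,0.05,0,0,0,-1, 0,0,0.05,0,0,0,-1, 0,0,0.05,0,0,0,-1]'
```

```text
time: 6.97
ee_pos: [0.5613, -0.1897, 0.023]
ee_rot: [-179.8, -0.0, 5.0]
contact_force: [-3.6, 9.4, 34.6]
finger_gap: 0.0081
finger_force: 23.1
time: 7.38
ee_pos: [0.5616, -0.1896, 0.0211]
ee_rot: [-179.8, -0.1, 5.0]
contact_force: [-4.2, 9.3, 39.2]
finger_gap: 0.008
finger_force: 24.2
```

```bash
python3 -m creep '[0,0,-0.15,0,0,0,-1, 0,0,-0.1,0,0,0,-0.85, 0,0,0,0,0,0,-0.7, 0,0,0,0,0,0,-0.5, 0,0,0,0,0,0,-0.4]'
python3 -m creep '[0,0,-0.5,0,0,0,-0.4, 0,0,-1,0,0,0,-0.4, 0,0,-2,0,0,0,-0.4, 0,0,-3,0,0,0,-0.4, 0,0,-4,0,0,0,-0.2]'
python3 -m creep '[0,0,-4,0,0,0.12,0.2, 0,0,-4,0,0,0.12,0.5, 0,0,-2,0,0,0.12,1, 0,0,-1,0,0,0.12,1, 0,0,0,0,0,0.12,1]'
python3 -m creep '[0,0,0,0,0,0.12,1, 0,0,0,0,0,0.12,1, 0,0,0,0,0,0.12,1, 0,0,0,0,0,0.12,1, 0,0,0,0,0,0.12,1]'
python3 -m creep '[0,0,0,0,0,0.12,1, 0,0,0,0,0,0.12,1, 0,0,0,0,0,0.12,1, 0,0,0,0,0,0.01,1, 0,0,0,0,0,0,1]'
python3 go.py .459 -.369 .2 180 0 -85.1
python3 - <<'E'
from h import *
print(manip.state()["joint_pos"].round(0))
im=imaging.get_image("scene")["color"][150:290,140:370,::-1]
cv2.imwrite("pics/d1.png",cv2.resize(im,None,fx=3.47,fy=3.47,interpolation=cv2.INTER_CUBIC))
E
```

```text
time: 7.8
ee_pos: [0.5582, -0.1938, 0.0187]
ee_rot: [180.0, 0.2, 4.8]
contact_force: [-0.9, 0.2, -1.1]
finger_gap: 0.0258
finger_force: 0.0
time: 8.22
ee_pos: [0.5581, -0.1925, 0.1235]
ee_rot: [-179.9, 0.4, 4.8]
contact_force: [1.5, -0.2, 0.7]
finger_gap: 0.034
finger_force: 0.0
time: 8.63
ee_pos: [0.562, -0.1937, 0.2386]
ee_rot: [-179.9, -0.4, -29.9]
contact_force: [-0.2, 0.2, 0.2]
finger_gap: 0.0852
finger_force: 0.0
time: 9.05
ee_pos: [0.5599, -0.1928, 0.2348]
ee_rot: [180.0, 0.0, -64.3]
contact_force: [-0.2, -0.2, 0.3]
finger_gap: 0.0854
finger_force: 0.0
time: 9.47
ee_pos: [0.5602, -0.1926, 0.2346]
ee_rot: [180.0, 0.0, -85.0]
contact_force: [-0.2, 1.4, -0.6]
finger_gap: 0.0854
finger_force: 0.0
t9.5 pos [ 0.5602 -0.1926  0.2346] rot [180.   0. -85.] F [-0.2  1.4 -0.6] gap 0.0854 ff 0.0
d tool cm [16.68 11.63  3.46]
rotvec [0.    0.    0.002]
[  -2.   26.   23.  110.  -13.   47. -147.]
```

View pics/d1.png

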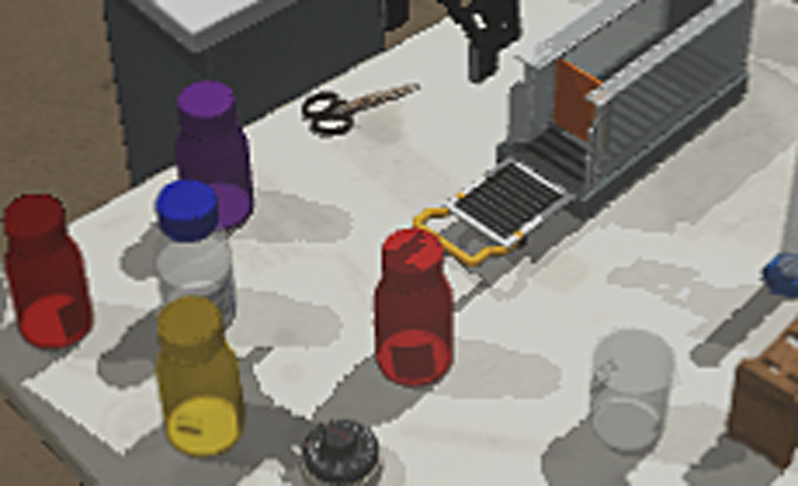

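The tailgate is level and down: the dark panel is at (510,200), with its bar at (470,245). The last joint would run out of range at the store, so I'll turn the tool half a turn to yaw 94.9.

```bash
python3 -m creep '[0,0,0,0,0,-0.124,1, 0,0,0,0,0,-0.124,1, 0,0,0,0,0,-0.124,1, 0,0,0,0,0,-0.124,1, 0,0,0,0,0,-0.124,1]' >/dev/null
python3 -m creep '[0,0,0,0,0,-0.124,1, 0,0,0,0,0,-0.124,1, 0,0,0,0,0,-0.124,1, 0,0,0,0,0,-0.124,1, 0,0,0,0,0,-0.124,1]' >/dev/null
python3 -m creep '[0,0,0,0,0,-0.124,1, 0,0,0,0,0,-0.124,1, 0,0,0,0,0,-0.124,1, 0,0,0,0,0,-0.124,1, 0,0,0,0,0,-0.124,1]' >/dev/null
python3 -m creep '[0,0,0,0,0,-0.124,1, 0,0,0,0,0,-0.124,1, 0,0,0,0,0,-0.124,1, 0,0,0,0,0,-0.124,1, 0,0,0,0,0,-0.124,1]' >/dev/null
python3 -m creep '[0,0,0,0,0,-0.124,1, 0,0,0,0,0,-0.124,1, 0,0,0,0,0,-0.124,1, 0,0,0,0,0,-0.124,1, 0,0,0,0,0,-0.124,1]' >/dev/null
python3 go.py .459 -.369 .235 180 0 94.9
```

```text
t11.6 pos [ 0.5603 -0.1931  0.2346] rot [180.   0.  93.] F [-0.3 -0.4  0. ] gap 0.0852 ff 0.0
d tool cm [-17.04 -11.03  -0.03]
rotvec [ 0.     0.    -0.034]
```

```bash
python3 -m creep '[-2.84,-1.84,0,0,0,0,1, -2.84,-1.84,0,0,0,0,1, -2.84,-1.84,0,0,0,0,1, -2.84,-1.84,0,0,0,0,1, -2.84,-1.84,0,0,0,0,1]'
python3 -m creep '[-2.84,-1.84,0,0,0,0,1, 0,0,0,0,0,-0.034,1, 0,0,2,0,0,0,1, 0,0,3,0,0,0,1, 0,0,2,0,0,0,1]'
python3 -m creep '[0,0,0,0,0,0,1, 0,0,0,0,0,0,1, 0,0,0,0,0,0,1, 0,0,0,0,0,0,1, 0,0,0,0,0,0,1]'
python3 go.py .459 -.369 .098 180 0 94.9
```

```text
time: 12.02
ee_pos: [0.4736, -0.3401, 0.2346]
ee_rot: [-180.0, 0.0, 92.6]
contact_force: [0.4, 1.0, -0.0]
finger_gap: 0.0855
finger_force: 0.0
time: 12.43
ee_pos: [0.4567, -0.3684, 0.1633]
ee_rot: [-180.0, 0.0, 94.5]
contact_force: [-0.9, 0.4, -0.7]
finger_gap: 0.0852
finger_force: 0.0
time: 12.85
ee_pos: [0.4588, -0.3683, 0.1659]
ee_rot: [179.9, 0.1, 94.5]
contact_force: [-0.2, -1.2, 0.4]
finger_gap: 0.0853
finger_force: 0.0
t12.8 pos [ 0.4588 -0.3683  0.1659] rot [1.799e+02 1.000e-01 9.450e+01] F [-0.2 -1.2  0.4] gap 0.0853 ff 0.0
d tool cm [-0.06 -0.    6.79]
rotvec [ 0.002  0.002 -0.007]
```

```bash
python3 -m creep '[-0.06,0,2,0,0,-0.007,1, 0,0,2,0,0,0,1, 0,0,1.5,0,0,0,1, 0,0,1,0,0,0,1, 0,0,0.3,0,0,0,1]'
python3 -m creep '[0,0,0,0,0,0,0.7, 0,0,0,0,0,0,0.5, 0,0,0,0,0,0,0.2, 0,0,0,0,0,0,0, 0,0,0,0,0,0,-0.2]' 60
python3 -m creep '[0,0,0,0,0,0,-0.5, 0,0,0,0,0,0,-0.5, 0,0,0,0,0,0,-0.5, 0,0,0,0,0,0,-0.5, 0,0,0,0,0,0,-0.5]' 60
```

```text
time: 13.27
ee_pos: [0.4575, -0.368, 0.0955]
ee_rot: [-179.9, -0.0, 94.9]
contact_force: [-0.1, 1.3, 0.5]
finger_gap: 0.0855
finger_force: 0.0
time: 13.68
ee_pos: [0.459, -0.3688, 0.0978]
ee_rot: [179.9, 0.1, 94.9]
contact_force: [0.5, 0.7, 5.0]
finger_gap: 0.0462
finger_force: 61.2
time: 14.1
ee_pos: [0.459, -0.3688, 0.0978]
ee_rot: [179.9, 0.1, 94.9]
contact_force: [0.1, 0.0, 5.8]
finger_gap: 0.0458
finger_force: 61.2
```

```bash
python3 -m creep '[0,0,-1,0,0,0,-0.5, 0,0,-3,0,0,0,-0.5, 0,0,-4,0,0,0,-0.5, 0,0,-4,0,0,0,-0.5, 0,0,-2,0,0,0,-0.5]' 60
python3 -m creep '[0,0,-0.5,0,0,0,-0.5, 0,0,0,0,0,0,-0.5, 0,0,0,0,0,0,-0.5, 0,0,0,0,0,0,-0.5, 0,0,0,0,0,0,-0.5]' 60
python3 go.py .5542 -.1097 .24 180 0 94.9
python3 - <<'E'
from h import *
im=imaging.get_image("scene")["color"][175:230,245:335,::-1]
im2=imaging.get_image("top")["color"][185:245,220:300,::-1]
cv2.imwrite("pics/e.png",np.vstack([cv2.resize(im,(490,300),interpolation=cv2.INTER_CUBIC),cv2.resize(im2,(400,300),interpolation=cv2.INTER_CUBIC)[:, :400] if 0 else np.hstack([cv2.resize(im2,(400,300),interpolation=cv2.INTER_CUBIC),np.zeros((300,90,3),np.uint8)])]))
E
```

```text
time: 14.52
ee_pos: [0.4593, -0.369, 0.241]
ee_rot: [179.7, 0.2, 94.9]
contact_force: [0.6, 0.1, -2.9]
finger_gap: 0.0459
finger_force: 62.8
time: 14.93
ee_pos: [0.4563, -0.3674, 0.2389]
ee_rot: [-179.8, -0.2, 94.9]
contact_force: [0.4, 0.2, -4.3]
finger_gap: 0.0464
finger_force: 62.8
t14.9 pos [ 0.4563 -0.3674  0.2389] rot [-179.8   -0.2   94.9] F [ 0.4  0.2 -4.3] gap 0.0464 ff 62.8
d tool cm [24.85 11.94 -0.07]
rotvec [-0.004 -0.003 -0.   ]
```

View pics/e.png

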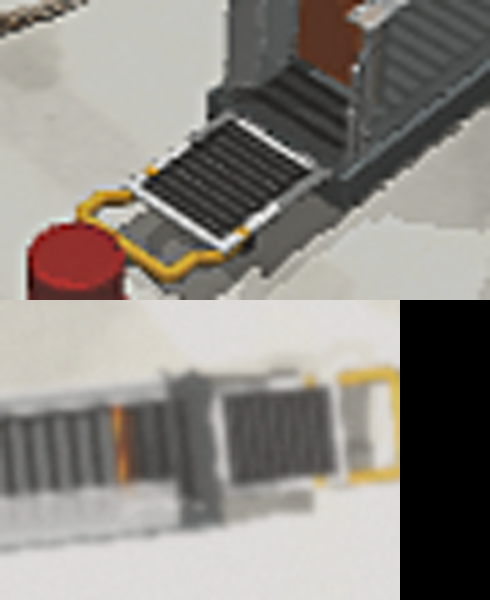

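Run:
```python
from h import *
T=lambda u,v:(220+u/5-.4,185+(v-300)/5-.4)
S=lambda u,v:(245+u/5.44-.4,175+v/5.45-.4)
x0,y0,a=.54598,-.01406,1.6562
def box(X): d=X[:2]-[x0,y0];return (1e3*np.array([np.cos(a)*d[0]+np.sin(a)*d[1],-np.sin(a)*d[0]+np.cos(a)*d[1]])).round(1)
for n,f,u,z in[("top",T,(216,390),.0315),("top",T,(222,487),.0315),("top",T,(333,383),.0315),("top",T,(343,480),.0315),("top",T,(397,374),.037),("top",T,(400,474),.037),
("top",T,(118,405),.114),("top",T,(124,480),.114),
("scene",S,(232,112),.0315),("scene",S,(325,168),.0315),("scene",S,(133,183),.0315),("scene",S,(228,248),.0315)]:
    print(n,u,box(onz(n,f(*u),z)))
```

```text
top (216, 390) [-53.6 -35.3]
top (222, 487) [-51.1  30.6]
top (333, 383) [-133.   -31.8]
top (343, 480) [-133.    34.3]
top (397, 374) [-176.7  -33. ]
top (400, 474) [-171.6   34.4]
top (118, 405) [  4.9 -25.9]
top (124, 480) [ 5.7 22. ]
scene (232, 112) [-50.8  33.9]
scene (325, 168) [-48.7 -34.7]
scene (133, 183) [-131.7   34.3]
scene (228, 248) [-132.5  -38. ]
```

Both views put the lane's centre line within about 1–2 mm of the fit. I'll move over the landing.

```bash
python3 -m creep '[2,1,0,0,0,0,-0.5, 3.1,1.49,0,0,0,0,-0.5, 3.1,1.49,0,0,0,0,-0.5, 3.1,1.49,0,0,0,0,-0.5, 3.1,1.49,0,0,0,0,-0.5]' 60
python3 -m creep '[3.1,1.49,0,0,0,0,-0.5, 3.1,1.49,0,0,0,0,-0.5, 2.5,1.2,0,0,0,0,-0.5, 1.5,0.7,0,0,0,0,-0.5, 0,0,0,0,0,0,-0.5]' 60
python3 -m creep '[0,0,2,0,0,0,-0.5, 0,0,2,0,0,0,-0.5, 0,0,2,0,0,0,-0.5, 0,0,1.5,0,0,0,-0.5, 0,0,0,0,0,0,-0.5]' 60
python3 -m creep '[0,0,0,0,0,0,-0.5, 0,0,0,0,0,0,-0.5, 0,0,0,0,0,0,-0.5, 0,0,0,0,0,0,-0.5, 0,0,0,0,0,0,-0.5]' 60
python3 go.py .5542 -.1097 .134 180 0 94.9
```

```text
time: 15.45
ee_pos: [0.515, -0.2174, 0.2405]
ee_rot: [-179.9, -0.0, 94.8]
contact_force: [0.9, 0.3, -3.3]
finger_gap: 0.0462
finger_force: 62.8
time: 15.87
ee_pos: [0.5567, -0.1067, 0.2411]
ee_rot: [179.9, -0.2, 95.4]
contact_force: [0.7, 0.7, -3.0]
finger_gap: 0.0463
finger_force: 62.8
time: 16.28
ee_pos: [0.5518, -0.1139, 0.1626]
ee_rot: [-179.5, -0.1, 94.8]
contact_force: [-0.5, -1.2, -3.4]
finger_gap: 0.0458
finger_force: 62.8
time: 16.7
ee_pos: [0.5555, -0.1133, 0.1672]
ee_rot: [179.9, 0.0, 94.9]
contact_force: [0.3, -0.1, -3.1]
finger_gap: 0.0461
finger_force: 62.8
t16.7 pos [ 0.5555 -0.1133  0.1672] rot [179.9   0.   94.9] F [ 0.3 -0.1 -3.1] gap 0.0461 ff 62.8
d tool cm [ 0.37 -0.11  3.32]
rotvec [ 0.002  0.001 -0.001]
```

```bash
python3 -m creep '[0,-0.08,1.5,0,0,0,-0.5, 0,0,1.5,0,0,0,-0.5, 0,0,0.5,0,0,0,-0.5, 0,0,0,0,0,0,-0.5, 0,0,0,0,0,0,-0.5]' 60
python3 -m creep '[0.8,0,0,0,0,0,-0.5, 0.8,0,0,0,0,0,-0.5, 0.8,0,0,0,0,0,-0.5, 0.8,0,0,0,0,0,-0.5, 0.5,0,0,0,0,0,-0.5]' 60
python3 -m creep '[0.8,0,0,0,0,0,-0.5, 0.8,0,0,0,0,0,-0.5, 0.8,0,0,0,0,0,-0.5, 0.5,0,0,0,0,0,-0.5, 0.3,0,0,0,0,0,-0.5]' 60
python3 go.py .5353 .1105 .132 180 0 94.9
```

```text
time: 17.12
ee_pos: [0.5543, -0.1131, 0.1316]
ee_rot: [180.0, -0.0, 94.9]
contact_force: [0.6, -0.8, -2.2]
finger_gap: 0.0461
finger_force: 62.8
time: 17.53
ee_pos: [0.551, -0.0741, 0.1317]
ee_rot: [180.0, -0.0, 95.0]
contact_force: [0.7, -0.8, -2.6]
finger_gap: 0.046
finger_force: 62.8
time: 17.95
ee_pos: [0.5482, -0.0431, 0.1313]
ee_rot: [180.0, -0.0, 94.9]
contact_force: [0.5, -0.0, -3.1]
finger_gap: 0.0458
finger_force: 62.8
t17.9 pos [ 0.5482 -0.0431  0.1313] rot [180.   -0.   94.9] F [ 0.5 -0.  -3.1] gap 0.0458 ff 62.8
d tool cm [15.42  0.04 -0.06]
rotvec [ 0.    -0.     0.001]
```

```bash
python3 -m creep '[0.6,0,0,0,0,0,-0.5, 0.8,0,0,0,0,0,-0.5, 0.8,0,0,0,0,0,-0.5, 0.8,0,0,0,0,0,-0.5, 0.8,0,0,0,0,0,-0.5]' 60
python3 -m creep '[0.8,0,0,0,0,0,-0.5, 0.8,0,0,0,0,0,-0.5, 0.8,0,0,0,0,0,-0.5, 0.8,0,0,0,0,0,-0.5, 0.8,0,0,0,0,0,-0.5]' 60
python3 go.py .5353 .1105 .132 180 0 94.9
```

```text
time: 18.37
ee_pos: [0.5455, -0.0068, 0.1314]
ee_rot: [179.9, 0.1, 94.8]
contact_force: [0.7, -3.3, -3.5]
finger_gap: 0.046
finger_force: 62.8
time: 18.78
ee_pos: [0.542, 0.0347, 0.1314]
ee_rot: [179.9, -0.0, 94.9]
contact_force: [2.6, -1.4, -2.6]
finger_gap: 0.046
finger_force: 62.8
t18.8 pos [0.542  0.0347 0.1314] rot [179.9  -0.   94.9] F [ 2.6 -1.4 -2.6] gap 0.0460 ff 62.8
d tool cm [ 7.61 -0.02 -0.05]
rotvec [ 0.001 -0.001 -0.   ]
```

```bash
python3 -m creep '[0.9,0,0,0,0,0,-0.5, 0.9,0,0,0,0,0,-0.5, 0.9,0,0,0,0,0,-0.5, 0.9,0,0,0,0,0,-0.5, 0.9,0,0,0,0,0,-0.5]' 60
python3 -m creep '[0.9,0,0,0,0,0,-0.5, 0.9,0,0,0,0,0,-0.5, 0.9,0,0,0,0,0,-0.5, 0.7,0,0,0,0,0,-0.5, 0,0,0,0,0,0,-0.5]' 60
python3 -m creep '[0,0,0.15,0,0,0,-0.5, 0,0,0.1,0,0,0,-0.5, 0,0,0.05,0,0,0,-0.5, 0,0,0,0,0,0,-0.5, 0,0,0,0,0,0,-0.5]' 60
python3 go.py .5353 .1105 .1278 180 0 94.9
```

```text
time: 19.2
ee_pos: [0.5375, 0.0797, 0.1313]
ee_rot: [-180.0, -0.0, 94.9]
contact_force: [1.9, 0.5, -3.5]
finger_gap: 0.0461
finger_force: 62.8
time: 19.62
ee_pos: [0.5343, 0.1145, 0.1313]
ee_rot: [-180.0, -0.1, 95.0]
contact_force: [0.1, 0.3, -2.3]
finger_gap: 0.0461
finger_force: 62.8
time: 20.03
ee_pos: [0.5349, 0.1113, 0.1281]
ee_rot: [-180.0, 0.0, 94.8]
contact_force: [-0.4, 0.2, -3.0]
finger_gap: 0.046
finger_force: 62.8
t20.0 pos [0.5349 0.1113 0.1281] rot [-180.     0.    94.8] F [-0.4  0.2 -3. ] gap 0.0460 ff 62.8
d tool cm [-0.08  0.03  0.03]
rotvec [-0.     0.    -0.002]
```

```bash
python3 -m creep '[0,0,0.05,0,0,0,-0.5, 0,0,0.05,0,0,0,-0.5, 0,0,0.03,0,0,0,-0.5, 0,0,0,0,0,0,-0.5, 0,0,0,0,0,0,-0.5]' 60
python3 go.py
```

```text
time: 20.45
ee_pos: [0.5352, 0.1119, 0.1278]
ee_rot: [180.0, 0.0, 94.9]
contact_force: [-0.6, -0.5, 5.1]
finger_gap: 0.0461
finger_force: 63.8
t20.4 pos [0.5352 0.1119 0.1278] rot [180.    0.   94.9] F [-0.6 -0.5  5.1] gap 0.0461 ff 63.8
```

```bash
python3 -m creep '[0,0,0,0,0,0,0.15, 0,0,0,0,0,0,0.25, 0,0,0,0,0,0,0.4, 0,0,0,0,0,0,0.6, 0,0,0,0,0,0,0.6]' 20
python3 -m creep '[0,0,-0.5,0,0,0,0.6, 0,0,-2,0,0,0,0.6, 0,0,-3,0,0,0,0.6, 0,0,-4,0,0,0,0.6, 0,0,-4,0,0,0,0.6]'
python3 -m creep '[-3,0,0,0,0,0,0.6, -4,0,0,0,0,0,0.6, -4,0,0,0,0,0,0.6, -4,0,0,0,0,0,0.6, -4,0,0,0,0,0,0.6]'
python3 -m creep '[-4,0,0,0,0,0,0.6, -4,0,0,0,0,0,0.6, -4,0,0,0,0,0,0.6, -2,0,0,0,0,0,0.6, 0,0,0,0,0,0,0.6]'
python3 - <<'E'
from h import *
im=imaging.get_image("scene")["color"][130:230,240:370,::-1]
im2=imaging.get_image("top")["color"][170:270,170:300,::-1]
cv2.imwrite("pics/f.png",np.hstack([cv2.resize(i,(400,308),interpolation=cv2.INTER_CUBIC) for i in(im,im2)]))
E
```

```text
time: 20.87
ee_pos: [0.535, 0.1121, 0.1269]
ee_rot: [-180.0, -0.0, 94.9]
contact_force: [0.4, -0.3, -0.1]
finger_gap: 0.0682
finger_force: 0.0
time: 21.28
ee_pos: [0.5339, 0.1118, 0.263]
ee_rot: [-179.9, -0.0, 94.9]
contact_force: [1.6, -0.8, 0.2]
finger_gap: 0.0683
finger_force: 0.0
time: 21.7
ee_pos: [0.5509, -0.079, 0.2626]
ee_rot: [180.0, 0.0, 94.9]
contact_force: [1.6, -0.2, -0.2]
finger_gap: 0.0686
finger_force: 0.0
time: 22.12
ee_pos: [0.5621, -0.2248, 0.2619]
ee_rot: [-180.0, 0.2, 94.3]
contact_force: [-0.5, -0.8, -0.2]
finger_gap: 0.0683
finger_force: 0.0
```

View pics/f.png

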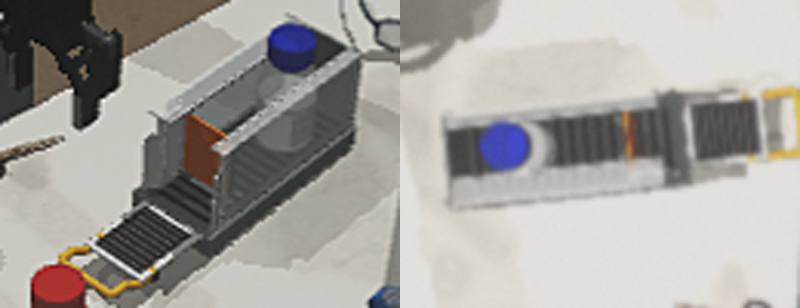

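The bottle stands upright in the store, with its cap at (290,48) left and (505,147) right. The flap is shut at (628,135) and the tailgate is down. Handing in.

```bash
python3 -c "
from plant import manip
print(manip.hand_in())"
```

```text
the job is handed in; nothing more can be done
None
```

The blue-capped bottle is upright in the store with the orange flap shut behind it and the tailgate lowered under grip and left down; the robot kept clear of the bystanders, and I handed the job in at about 22 s, but no verdict came back.

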